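# Load the glass-rod drilling jig and lock its template

## Task

Set up the drilling jig: roll every glass rod from the wooden rack down the jig's ramp, one to a lane, so that it comes to rest in the blue vee under the clear strip; only then hang the orange template on the jig's two pins, flat down on both posts, and lock it by slipping one brass collar over each pin, right down onto the template. There may be two or three rods; leave everything else on the bench where it is.

Things in the scene. Friction and masses are not known exactly. Their poses are not given: they have to be found in the camera images.
- jig: Fixed aluminium drilling jig, 165 x 300 mm. Origin: centre of its underside, on the bench. +x points from its white ramp (robot side) to its blue vee, +y along the vee. Thin walls, tops 53 mm high, divide ramp and vee into three lanes 66 mm wide centred at y = -70, 0, +70 mm. Posts (34 x 36 mm, tops at 67 mm) with upright pins stand at both ends of the vee; the template rests on the post tops.
- ramp (a point): Centre of the white ramp surface (jig x = -33, y = 0, height 36 mm). It falls evenly, 10 degrees, from height 45 mm at jig x = -83 to 27 mm at x = +17, where its edge drops into the vee. A rod let go on it, lying along y within one lane, rolls down and settles in the vee within about 1.5 s.
- vee (a point): Centre of a rod at rest in the vee's middle lane (jig x = 30, y = 0, height 32.4 mm); the vee is 90 degrees, bottom line at height 14, far wall up to 42 mm. A fixed clear strip (jig x 22 to 38 mm, height 58 to 63 mm) spans all lanes above it, so a rod cannot be lowered in from above but must roll in under the strip.
- pin_left (a point): Top of the pin at the jig's +y end (jig x = 30, y = 128 mm, height 110 mm). Pin: steel, 12 mm diameter, stands 43 mm out of the post top, the uppermost 8 mm tapered to 5 mm.
- pin_right (a point): Top of the same kind of pin at the jig's -y end (jig y = -128 mm, 256 mm from the other pin).
- rack: Fixed wooden rod rack, base 70 x 250 x 8 mm, left or right of the jig. Origin: centre of its underside; y along its length. Two narrow rails (outer width 20 mm, tops at height 32 mm) run along y; the rods lie on them end to end, lengthwise, centres about 77 mm apart.
- template: Loose orange drilling template, flat frame 64 x 300 x 8 mm, about 0.22 kg, flat on the bench across the jig from the rack. Origin: centre of underside; y along its length, z up. A 15 mm hole near each end on the centre line, 256 mm apart. Mid-frame stands a black grip 14 mm thick (x), 60 mm long (y), from 8 to 42 mm above the underside. It may go on either way round.
- template_hole0 (a point): Centre of the hole at the template's +y end, at its underside.
- template_hole1 (a point): Centre of the hole at the template's -y end, at its underside.
- collar_a: Loose brass locking collar (plain ring), 36 mm outer diameter, 16 mm bore, 20 mm high, 0.06 kg, standing flat on the bench between the robot and the jig. Origin: centre of its underside, z along its bore. Any collar fits any pin.
- collar_b: The second collar, the same as collar_a.
- collar_a_mid (a point): Middle of collar_a, 10 mm above its underside.
- collar_b_mid (a point): Middle of collar_b, likewise.
- glue: Small white glue bottle with orange cap, 100 mm high, bystander beyond the jig.
- jar: Small glass jar, 60 mm wide, 90 mm high, bystander beyond the jig.
- tile: Flat square glass tile 70 mm, 6 mm thick, bystander.
- rod_green: Green glass rod, solid round, 26 mm diameter, 55 mm long, 0.073 kg, lying on the rack's rails, centre about 43.5 mm above the bench; may be absent. Its x is its long axis; its origin is on its skin and turns as it rolls: use the point.
- rod_green_center (a point): Middle of the green rod.
- rod_amber: Amber glass rod, solid round, 26 mm diameter, 55 mm long, 0.073 kg, lying on the rack's rails, centre about 43.5 mm above the bench; may be absent. Its x is its long axis; its origin is on its skin and turns as it rolls: use the point.
- rod_amber_center (a point): Middle of the amber rod.
- rod_blue: Blue glass rod, solid round, 26 mm diameter, 55 mm long, 0.073 kg, lying on the rack's rails, centre about 43.5 mm above the bench; may be absent. Its x is its long axis; its origin is on its skin and turns as it rolls: use the point.
- rod_blue_center (a point): Middle of the blue rod.
Things that resemble listed ones, but are neither listed nor needed, are in the scene too. Several things have the shape of the rod_green; the one meant has the colours described above. What is shaped like the collar_a but black is not meant.

How it is judged:
By the outcome, as a careful person would: the job done as asked, in the order asked, and still so for the second after the job is handed in, with the robot touching nothing.
Of rod_green, rod_amber, rod_blue only 2 to 3 are there at a start; the rules pass over those that are not, and their reading is None.
At some moment in a run one of template, collar_a, collar_b may be knocked a few centimetres aside while the robot is not near it.
Once in a run the grip may slacken for a moment while it holds something.
It also fails if it takes over 200 s, if anything falls off the work surface, if the arm or the gripper's body presses on something with over 40 N, if the wrist force passes 120 N, or if a joint passes its speed limit or range.

## Robot

A 6-joint arm with a two-finger parallel gripper is mounted at the origin on the work surface. World frame = base frame: x ahead of the robot, y to its left, z up, the work surface at z = 0. Lengths are in m, angles in degrees, forces in N, time in s.
With the tool pointing down it reaches from about 0.3 to 0.75 m from the base axis. Payload 8.5 kg.
Tool frame: the origin (TCP) lies at the very end of the fingers, on their centre line; the grasp point (between the pads) lies 19 mm behind it; z points along the fingers, y is the line along which they close (so a half turn about z gives the same grasp; the last joint's range is limited). The gripper opens to 85 mm and grips with 20 to 120 N. Pads are 22 mm wide; open, the fingers measure 114 mm over their backs; the gripper's body (76 mm by 85 mm) begins 54 mm behind the grasp point. The pads swing forward as they close: fully open they stand 13 mm farther back than shut.
Start: joints at [51.664, 21.807, 74.336, -0, 83.858, -12.336], TCP at [0.241, 0.494, 0.231] pointing down, gripper open.
Joint ranges: [-178.18, 178.18], [-50.72, 133.34], [12.68, 142.11], [-81.47, 261.47], [9.98, 163.14], [-165.26, 165.26]. Speed limits (degrees/s): [136.94, 136.94, 180, 180, 180, 180].

## Interface

Orientations are given as a 3x3 rotation matrix whose columns are the frame's x, y, z axes.
In Python, from rig import * gives the robot as it stands. The module is installed in compiled form; this text tells all that it offers.
- The arm moves only by the shell command python3 -m pendant 'ROWS' [OPENING] [FORCE]. ROWS is JSON, a list of rows, each a list of 2 entries, a list of its own where there are three numbers: the shift along the tool's x, y, z as a fraction of full scale, then the turn, a rotation vector about the tool's x, y, z as a fraction of full scale. A call has 1 to 8 rows; each row shifts and turns the commanded pose from where the row before left it, along the tool's axes as they then stand; what a row does not reach is not made up. Full scale, the value 1, is 40 mm for a shift and 5 degrees for a turn. A row lasts 1/8 s, in which the tool goes at most 62.5 mm and 10.7 degrees, less where a joint would pass 70% of its speed; a pose out of reach is approached as far as the arm can. A call with a number of a shift or a turn outside -1 to 1 is refused whole. A call with a gripper value outside its range is refused whole. OPENING is the opening, from 0 (shut) to 1 (fully open), set as the call begins (- or left out, the last holds). The fingers move at their own pace and stop on an object; FORCE is the grip in N (left out, the last holds). Time passes only in rows, so rows that do not move let the fingers close. It gives the time, the measured TCP pose, the force, the opening and the grip force at its end, in the units of the state.
- observe(): the state, without advancing time (a new reading comes with each control period).
- get_image(name): name is "side" or "top"; returns a dict with "img" (384x512x3 uint8, blue, green, red), "range_z" (384x512 float32, m along the optical axis (not along the pixel's ray), 0 where there is no reading), "camera_matrix" (3x3 intrinsics, pixels), "eye" and "rotation" of the camera in the world. Camera axes: x right, y down, z forward; pixel columns grow to the right and rows downward; lengths in m; the calibration is good to about 2 mm. A picture is of the moment at which its call begins.
- close_job(): hands the job in; it is judged then, once.
Trained networks look in the newest picture that a camera, given by its name, has taken for a name from the list of things; names that differ only in an ending like _2 or _b are one class to them, and where a whole thing is asked for, a point or a joint stands for the part that bears it (a point fixed in the world has none). Each returns a list of dicts, best first, with "conf" (0 to 1); they miss things now and then, are a little off and sometimes report something else, mostly with a low value. They report only what shows in the picture. A call takes as long as a camera call. They do not tell look-alikes from the thing itself.
- regions_of(camera, query): "mask" (384x512 bool, what is visible of it).
- landmark_of(camera, query): "point" ([x, y, z] in m, in world coordinates, good to about 4 mm: a listed point, or the origin of a listed thing).
The state is a dict: "time_s": time; "q": joint angles; "qvel": joint speeds; "joint_efforts": joint torques, N m; "position": TCP position; "tool_rot": TCP orientation; "ft_force": force on the tool from outside, world axes, zero at the start; "wrist_torque": the same for the moment, N m; "grip_width": finger opening in m; "gripper_force": force on a finger pad.
Only numpy, scipy, OpenCV 4.12 (cv2) and the standard library are available. Lean on these libraries where they do the work, as an engineer would, in place of code of your own. Each camera call takes 0.05 s, during which the arm holds its last target. There are 200 camera calls.

## Working session

There is one attempt and no reset: what is moved stays moved. The work goes in short steps, Python scripts to look and compute and a shell command to move; the robot and the scene stay as the last step left them, time stands still between calls to the robot, and variables do not carry over. Pictures are saved under pics/ and viewed, at most 14 in all, crops included, and the job is handed in when it is done.

```bash
mkdir -p pics; cat > h.py <<'E'
from rig import *
import numpy as np, cv2
def shot(cam,name=None):
    im=get_image(cam)
    if name: cv2.imwrite(f'pics/{name}.png',im['img'])
    return im
def lm(cam,q,n=3):
    return [(np.round(d['point'],4).tolist(),round(d['conf'],2)) for d in landmark_of(cam,q)[:n]]
def back(im,u,v,z=None):
    K=im['camera_matrix'];R=np.array(im['rotation']);e=np.array(im['eye'])
    ray=R@np.linalg.inv(K)@np.array([u,v,1.])
    if z is None: return e+ray*im['range_z'][int(v),int(u)]
    return e+ray*(z-e[2])/ray[2]
def maskpts(im,m):
    v,u=np.nonzero(m&(im['range_z']>0))
    K=im['camera_matrix'];R=np.array(im['rotation']);e=np.array(im['eye'])
    d=im['range_z'][v,u]
    return e+(R@(np.linalg.inv(K)@np.vstack([u,v,np.ones_like(u)])*d)).T
E
python3 - <<'E'
from h import *
s=observe();print(s['time_s'],np.round(s['tool_rot'],3).tolist(),s['grip_width'])
for c in('side','top'):
    im=shot(c,c+'0');print(c,np.round(im['eye'],3),np.round(im['rotation'],3).tolist())
    for q in['jig','ramp','vee','pin_left','pin_right','rack','template','template_hole0','template_hole1','collar_a_mid','rod_green_center','rod_amber_center','rod_blue_center']:
        print(q,lm(c,q,4))
E
```

```text
0.0 [[-0.899, 0.438, -0.001], [0.438, 0.899, -0.001], [0.0, -0.001, -1.0]] 0.08543666695141464
side [0.405 0.96  0.657] [[-0.987, -0.094, 0.133], [-0.163, 0.501, -0.85], [0.013, -0.861, -0.509]]
jig [([0.574, 0.0297, -0.0012], 0.95), ([0.5012, 0.3191, -0.0003], 0.65), ([0.4286, -0.1316, 0.0059], 0.26)]
ramp [([0.5452, 0.0275, 0.0362], 0.71), ([0.439, 0.0573, 0.0098], 0.22)]
vee [([0.6051, 0.0234, 0.0357], 0.88), ([0.5047, 0.2455, 0.0421], 0.37)]
pin_left [([0.6227, 0.1518, 0.1131], 0.84), ([0.5974, -0.1042, 0.1102], 0.6)]
pin_right [([0.5961, -0.1067, 0.1092], 0.72)]
rack [([0.4306, -0.1304, 0.0014], 0.74), ([0.7497, 0.1223, -0.0045], 0.28)]
template [([0.5039, -0.3315, -0.0003], 0.96), ([0.4906, -0.4587, 0.0016], 0.31)]
template_hole0 [([0.5098, -0.2006, 0.0003], 0.59), ([0.4378, 0.0536, 0.0001], 0.4)]
template_hole1 [([0.5098, -0.2006, 0.0003], 0.59), ([0.4378, 0.0536, 0.0001], 0.4)]
collar_a_mid [([0.3547, 0.0315, 0.0078], 0.59), ([0.4438, 0.0565, 0.0084], 0.54)]
rod_green_center [([0.5016, 0.3142, 0.0465], 0.72), ([0.6061, 0.3344, 0.0141], 0.63), ([0.4362, 0.057, 0.001], 0.34)]
r
[... 503 characters left out ...]
62, 0.1526, 0.1082], 0.72), ([0.4389, 0.0552, 0.0015], 0.62)]
pin_right [([0.5957, -0.1047, 0.1102], 0.88)]
rack [([0.5066, 0.3228, 0.0397], 0.18)]
template [([0.5047, -0.3305, 0.0003], 0.85)]
template_hole0 [([0.5129, -0.2078, -0.0023], 0.71), ([0.4922, -0.4526, 0.0006], 0.6)]
template_hole1 [([0.5129, -0.2078, -0.0023], 0.71), ([0.4922, -0.4526, 0.0006], 0.6)]
collar_a_mid [([0.4383, 0.0551, 0.0047], 0.38)]
rod_green_center [([0.5416, 0.0268, 0.032], 0.59), ([0.6048, 0.3353, 0.0131], 0.56), ([0.5043, 0.3238, 0.0389], 0.55), ([0.495, 0.3954, 0.0455], 0.32)]
rod_amber_center [([0.5065, 0.2452, 0.0445], 0.6)]
rod_blue_center [([0.5396, 0.0267, 0.0356], 0.67), ([0.4981, 0.3961, 0.0475], 0.42)]
```

View pics/side0.png

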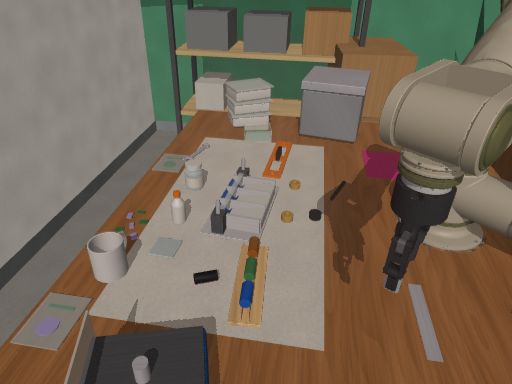

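View pics/top0.png

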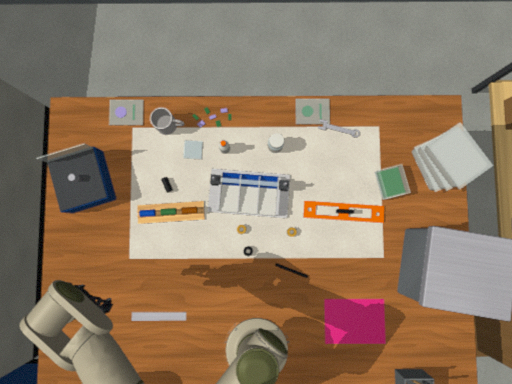

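The scene has all three rods: amber, green and blue at side (253,247), (250,268), (246,294). The brass collars are at top (242,229) and (293,231), with black decoys for the collar at (249,250) and the rod at (167,184). The template is at top (344,211). Next I refine these positions by colour and depth.

```bash
cat >> h.py <<'E'
RNG={'orange':([5,180,120],[15,255,255]),'brass':([15,90,70],[28,255,255]),'blue':([105,140,50],[128,255,255]),'green':([50,100,20],[85,255,200]),'amber':([5,120,40],[14,255,190])}
def cmask(im,col,lo=None,hi=None,xy=None,minz=-1,maxz=1):
    """color mask limited to world box via depth"""
    h=cv2.cvtColor(im['img'],cv2.COLOR_BGR2HSV); a,b=RNG[col]
    m=cv2.inRange(h,np.array(a),np.array(b))>0
    m&=im['range_z']>0
    K=im['camera_matrix'];R=np.array(im['rotation']);e=np.array(im['eye'])
    v,u=np.mgrid[:384,:512]
    P=np.stack([(u-K[0,2])/K[0,0],(v-K[1,2])/K[1,1],np.ones_like(u,float)],-1)*im['range_z'][...,None]
    W=P@R.T+e
    if xy: m&=(W[...,0]>xy[0])&(W[...,0]<xy[1])&(W[...,1]>xy[2])&(W[...,1]<xy[3])&(W[...,2]>minz)&(W[...,2]<maxz)
    return m,W
E
python3 - <<'E'
from h import *
for c in('side','top'):
    im=shot(c); print(c)
    for n,col,box in[('amber','amber',(.46,.55,.2,.29)),('green','green',(.46,.55,.28,.36)),('blue','blue',(.46,.55,.35,.45)),('tmpl','orange',(.43,.58,-.5,-.15)),('colA','brass',(.40,.47,.02,.09)),('colB','brass',(.40,.47,-.17,-.09))]:
        m,W=cmask(im,col,xy=box); p=W[m]
        if len(p)<5: print(n,len(p));continue
        lo,hi=np.percentile(p,[2,98],axis=0)
        d=np.linalg.svd((p-p.mean(0))[:,:2],full_matrices=False)[2][0]
        print(n,len(p),'mid',np.round((lo+hi)/2,4),'mean',np.round(p.mean(0),4),'size',np.round(hi-lo,3),'dir',np.round(d,3))
    # pins: high points
    m,W=cmask(im,'blue'); z=W[...,2]
    for n,b in(('L',(.58,.66,.12,.19)),('R',(.56,.64,-.14,-.07))):
        for z0,z1 in((.058,.073),(.085,.12)):
            s=(W[...,0]>b[0])&(W[...,0]<b[1])&(W[...,1]>b[2])&(W[...,1]<b[3])&(z>z0)&(z<z1);p=W[s]
            print(n,z0,len(p),np.round(p.mean(0),4) if len(p) else'',np.round((p.min(0)+p.max(0))/2,4)if len(p) else'')
    for q in('pin_left','pin_right','collar_a_mid','template_hole0','jig'): print(q,lm(c,q))
E
```

```text
side
amber 195 mid [0.5068 0.2455 0.0472] mean [0.5066 0.2523 0.0515] size [0.024 0.054 0.02 ] dir [-0.047  0.999]
green 210 mid [0.5024 0.3236 0.0465] mean [0.5023 0.3305 0.0513] size [0.023 0.052 0.022] dir [-0.06   0.998]
blue 279 mid [0.4976 0.3996 0.0476] mean [0.4973 0.4052 0.052 ] size [0.023 0.053 0.02 ] dir [-0.044  0.999]
tmpl 383 mid [ 0.502  -0.3282  0.008 ] mean [ 0.5023 -0.3128  0.0085] size [0.072 0.296 0.007] dir [0.073 0.997]
colA 125 mid [0.4384 0.0569 0.012 ] mean [0.4382 0.0606 0.0151] size [0.032 0.033 0.021] dir [-0.302  0.953]
colB 91 mid [ 0.4271 -0.1294  0.0132] mean [ 0.4271 -0.1258  0.0151] size [0.03  0.034 0.018] dir [-0.057  0.998]
L 0.058 130 [0.6175 0.1528 0.0656] [0.6188 0.1442 0.0649]
L 0.085 36 [0.6189 0.1541 0.099 ] [0.6188 0.1538 0.0987]
R 0.058 83 [ 0.5971 -0.0923  0.0663] [ 0.5978 -0.0947  0.0654]
R 0.085 24 [ 0.5968 -0.1017  0.0975] [ 0.5964 -0.1017  0.0978]
pin_left [([0.6194, 0.151, 0.1127], 0.85)]
pin_right [([0.5942, -0.1062, 0.11], 0.59)]
collar_a_mid [([0.4407, 0.0547, 0.0084], 0.6), ([0.3558, 0.0306, 0.0106], 0.45)]
template_hole0 [([0.5
[... 736 characters left out ...]
35 -0.1339  0.0133] mean [ 0.4248 -0.1334  0.0187] size [0.03  0.033 0.024] dir [ 0.175 -0.984]
L 0.058 95 [0.6146 0.1411 0.0669] [0.6103 0.1429 0.0656]
L 0.085 10 [0.6154 0.1477 0.104 ] [0.6158 0.1483 0.1004]
R 0.058 99 [ 0.5946 -0.0962  0.0663] [ 0.5885 -0.0968  0.0655]
R 0.085 13 [ 0.5939 -0.1058  0.1052] [ 0.5944 -0.1061  0.1004]
pin_left [([0.6197, 0.1511, 0.108], 0.74), ([0.5016, 0.3182, -0.0001], 0.22)]
pin_right [([0.5974, -0.1046, 0.1067], 0.8), ([0.4938, -0.4541, -0.0034], 0.3)]
collar_a_mid [([0.4374, 0.0524, 0.0074], 0.61), ([0.3554, 0.0387, 0.0062], 0.4)]
template_hole0 [([0.4928, -0.4538, 0.0005], 0.73), ([0.5117, -0.2048, -0.0015], 0.67)]
jig [([0.5776, 0.0311, 0.0038], 0.96)]
```

```bash
cat >> h.py <<'E'
def plan(x,y,z,ang):
    """turn (5deg units about tool z) first, then shift (40mm units, tool axes after the turn)"""
    s=observe();R=np.array(s['tool_rot']);p=np.array(s['position'])
    a=np.degrees(np.arctan2(R[1,1],R[0,1])); d=(ang-a+180)%360-180
    from scipy.spatial.transform import Rotation as Ro
    R2=Ro.from_euler('z',d,degrees=True).as_matrix()@R
    print('t',round(s['time_s'],2),'pos',np.round(p,4),'ang',round(a,2),'w',round(s['grip_width'],4),'gf',round(s['gripper_force'],1),'turn z',round(-d/5,2),'shift',np.round(R2.T@(np.array([x,y,z])-p)/.04,3))
if __name__=='__main__':
    import sys; v=[float(t) for t in sys.argv[1:]]; plan(*v)
E
python3 h.py .506 .246 .12 2.9
```

```text
t 2.0 pos [0.2411 0.4943 0.2313] ang 64.0 w 0.0854 gf 0.0 turn z 12.22 shift [-6.535  6.3    2.783]
```

```bash
python3 -m pendant '[[[0,0,0],[0,0,1]],[[0,0,0],[0,0,1]],[[0,0,0],[0,0,1]],[[0,0,0],[0,0,1]],[[0,0,0],[0,0,1]],[[0,0,0],[0,0,1]],[[0,0,0],[0,0,1]]]' 0.75 && python3 -m pendant '[[[0,0,0],[0,0,1]],[[0,0,0],[0,0,1]],[[0,0,0],[0,0,1]],[[0,0,0],[0,0,1]],[[0,0,0],[0,0,1]],[[0,0,0],[0,0,0.22]]]' && python3 -m pendant '[[[-0.82,0.79,0.35],[0,0,0]],[[-0.82,0.79,0.35],[0,0,0]],[[-0.82,0.79,0.35],[0,0,0]],[[-0.82,0.79,0.35],[0,0,0]],[[-0.82,0.79,0.35],[0,0,0]],[[-0.82,0.79,0.35],[0,0,0]],[[-0.82,0.79,0.35],[0,0,0]],[[-0.8,0.77,0.33],[0,0,0]]]' && python3 -m pendant '[[[0,0,0],[0,0,0]],[[0,0,0],[0,0,0]]]' && python3 h.py .506 .246 .0335 2.9
```

```text
time_s: 2.88
position: [0.2411, 0.4943, 0.2313]
tool_rot: [[-0.482, 0.876, 0.0], [0.876, 0.482, -0.0], [-0.0, -0.0, -1.0]]
ft_force: [0.5, -0.8, 0.6]
grip_width: 0.0639
gripper_force: 0.0
time_s: 3.62
position: [0.2411, 0.4943, 0.2313]
tool_rot: [[-0.05, 0.999, 0.0], [0.999, 0.05, -0.0], [-0.0, 0.0, -1.0]]
ft_force: [-0.7, 0.5, 0.7]
grip_width: 0.0641
gripper_force: 0.0
time_s: 4.62
position: [0.5071, 0.2446, 0.1197]
tool_rot: [[-0.052, 0.999, 0.0], [0.999, 0.052, 0.0], [0.0, 0.0, -1.0]]
ft_force: [0.1, -0.6, 0.1]
grip_width: 0.0637
gripper_force: 0.0
time_s: 4.88
position: [0.5056, 0.2461, 0.1202]
tool_rot: [[-0.051, 0.999, -0.0], [0.999, 0.051, 0.0], [0.0, -0.0, -1.0]]
ft_force: [0.7, 0.9, 0.0]
grip_width: 0.0639
gripper_force: 0.0
t 4.88 pos [0.5056 0.2461 0.1202] ang 2.94 w 0.0639 gf 0.0 turn z 0.01 shift [-0.005  0.01   2.169]
```

```bash
python3 -m pendant '[[[0,0,0.6],[0,0,0]],[[0,0,0.6],[0,0,0]],[[0,0,0.6],[0,0,0]],[[0,0,0.37],[0,0,0]],[[0,0,0],[0,0,0]]]' && python3 -m pendant '[[[0,0,0],[0,0,0]],[[0,0,0],[0,0,0]],[[0,0,0],[0,0,0]],[[0,0,0],[0,0,0]],[[0,0,0],[0,0,0]]]' 0 50 && python3 -m pendant '[[[0,0,-0.6],[0,0,0]],[[0,0,-0.7],[0,0,0]],[[0,0,-0.7],[0,0,0]],[[0,0,-0.7],[0,0,0]],[[0,0,0],[0,0,0]]]' && python3 h.py .546 .099 .135 -5.2
```

```text
time_s: 5.5
position: [0.5054, 0.2463, 0.033]
tool_rot: [[-0.052, 0.999, -0.001], [0.999, 0.052, -0.0], [-0.0, -0.001, -1.0]]
ft_force: [0.6, 0.2, -0.1]
grip_width: 0.064
gripper_force: 0.0
time_s: 6.12
position: [0.5071, 0.2461, 0.0343]
tool_rot: [[-0.05, 0.999, 0.003], [0.999, 0.05, 0.001], [0.001, 0.003, -1.0]]
ft_force: [2.3, -0.1, 5.2]
grip_width: 0.0243
gripper_force: 49.2
time_s: 6.75
position: [0.5064, 0.2459, 0.1427]
tool_rot: [[-0.051, 0.999, 0.003], [0.999, 0.051, 0.001], [0.001, 0.003, -1.0]]
ft_force: [-0.1, -0.2, -1.9]
grip_width: 0.024
gripper_force: 49.4
t 6.75 pos [0.5064 0.2459 0.1427] ang 2.9 w 0.024 gf 49.4 turn z 1.62 shift [-3.568  1.318  0.195]
```

```bash
python3 -m pendant '[[[0,0,0],[0,0,1]],[[0,0,0],[0,0,0.62]],[[-0.9,0.33,0.05],[0,0,0]],[[-0.9,0.33,0.05],[0,0,0]],[[-0.9,0.33,0.05],[0,0,0]],[[-0.87,0.33,0.05],[0,0,0]],[[0,0,0],[0,0,0]]]' && python3 - <<'E'
from h import *
im=shot('side','s1'); cv2.imwrite('pics/s1c.png',cv2.resize(im['img'][100:300,170:430],None,fx=3,fy=3,interpolation=cv2.INTER_CUBIC))
m,W=cmask(im,'amber',xy=(.45,.65,.03,.16)); p=W[m]
print(len(p),np.round(np.percentile(p,[2,98],axis=0),4).tolist(),lm('side','rod_amber_center'),lm('top','rod_amber_center'))
plan(.546,.099,.045,-5.2)
E
```

```text
time_s: 7.62
position: [0.5454, 0.0967, 0.1316]
tool_rot: [[0.094, 0.996, -0.003], [0.996, -0.094, -0.0], [-0.0, -0.003, -1.0]]
ft_force: [0.7, -0.4, -0.5]
grip_width: 0.0244
gripper_force: 49.4
130 [[0.4862, 0.0701, 0.1334], [0.5589, 0.1239, 0.2168]] [([0.542, 0.0932, 0.1426], 0.48), ([0.5754, 0.0297, 0.0004], 0.42)] [([0.5068, 0.2458, 0.044], 0.63)]
t 7.78 pos [0.545  0.0994 0.1325] ang -5.18 w 0.0239 gf 49.4 turn z 0.0 shift [-0.007  0.03   2.187]
```

View pics/s1c.png

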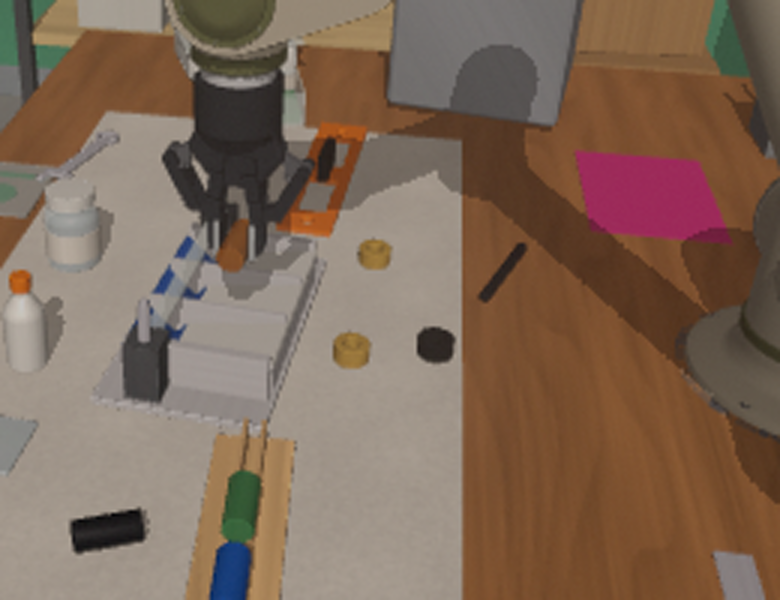

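The rod hangs level between the fingers, at crop (232,245), above the +y lane. I'll lower and release it.

```bash
python3 -m pendant '[[[0,0.02,0.6],[0,0,0]],[[0,0.01,0.6],[0,0,0]],[[0,0,0.6],[0,0,0]],[[0,0,0.36],[0,0,0]],[[0,0,0],[0,0,0]],[[0,0,0],[0,0,0]]]' && python3 -m pendant '[[[0,0,0],[0,0,0]],[[0,0,0],[0,0,0]],[[0,0,0],[0,0,0]],[[0,0,0],[0,0,0]]]' 0.47 && python3 -m pendant '[[[0,0,-0.3],[0,0,0]],[[0,0,-0.6],[0,0,0]],[[0,0,-0.7],[0,0,0]],[[0,0,-0.7],[0,0,0]],[[0,0,0],[0,0,0]]]' && python3 h.py .5013 .320 .12 2.9
```

```text
time_s: 8.52
position: [0.5472, 0.0989, 0.0477]
tool_rot: [[0.09, 0.996, 0.001], [0.996, -0.09, -0.0], [0.0, 0.001, -1.0]]
ft_force: [0.3, -0.3, -0.8]
grip_width: 0.024
gripper_force: 52.1
time_s: 9.02
position: [0.547, 0.0987, 0.0471]
tool_rot: [[0.091, 0.996, 0.001], [0.996, -0.091, -0.0], [0.0, 0.001, -1.0]]
ft_force: [0.6, 0.1, 1.0]
grip_width: 0.0402
gripper_force: 0.3
time_s: 9.65
position: [0.5477, 0.0987, 0.1414]
tool_rot: [[0.091, 0.996, 0.005], [0.996, -0.091, -0.0], [0.0, 0.005, -1.0]]
ft_force: [-0.0, 0.2, -0.2]
grip_width: 0.0398
gripper_force: 0.0
t 9.65 pos [0.5477 0.0987 0.1414] ang -5.19 w 0.0398 gf 0.0 turn z -1.62 shift [ 5.583 -0.88   0.532]
```

```bash
python3 -m pendant '[[[0,0,0],[0,0,-0.81]],[[0,0,0],[0,0,-0.81]],[[0.93,-0.15,0.09],[0,0,0]],[[0.93,-0.15,0.09],[0,0,0]],[[0.93,-0.15,0.09],[0,0,0]],[[0.93,-0.15,0.09],[0,0,0]],[[0.93,-0.15,0.09],[0,0,0]],[[0.93,-0.13,0.08],[0,0,0]]]' 0.75 && python3 -m pendant '[[[0,0,0],[0,0,0]],[[0,0,0],[0,0,0]]]' && python3 - <<'E'
from h import *
im=shot('side','s2')
m,W=cmask(im,'amber',xy=(.5,.7,.03,.2)); p=W[m]
print(len(p),np.round(np.percentile(p,[2,50,98],axis=0),4).tolist(),lm('side','rod_amber_center'));get_image('top');print(lm('top','rod_amber_center'))
print(lm('top','rod_green_center'))
plan(.5013,.320,.0335,2.9)
E
```

```text
time_s: 10.65
position: [0.4995, 0.3208, 0.1168]
tool_rot: [[-0.051, 0.999, -0.002], [0.999, 0.051, -0.001], [-0.001, -0.002, -1.0]]
ft_force: [0.1, 0.6, 0.5]
grip_width: 0.0642
gripper_force: 0.0
time_s: 10.9
position: [0.5002, 0.3192, 0.1172]
tool_rot: [[-0.051, 0.999, -0.001], [0.999, 0.051, -0.001], [-0.001, -0.001, -1.0]]
ft_force: [0.8, -0.3, 0.0]
grip_width: 0.0642
gripper_force: 0.0
9 [[0.6006, 0.0691, 0.0343], [0.6019, 0.0787, 0.0364], [0.6028, 0.0918, 0.0406]] []
[([0.6143, 0.0924, 0.0348], 0.4)]
[([0.5074, 0.3224, 0.0414], 0.53), ([0.605, 0.3331, 0.0161], 0.53), ([0.6143, 0.0919, 0.0366], 0.4)]
t 11.15 pos [0.5007 0.319  0.1178] ang 2.83 w 0.064 gf 0.0 turn z -0.01 shift [0.023 0.016 2.107]
```

View pics/s2.png

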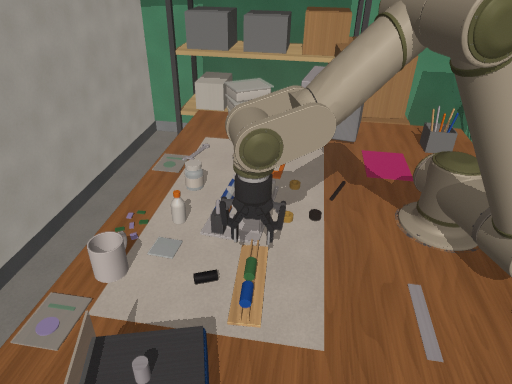

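Amber has settled in the vee: measured (0.614,0.092,0.035), against an expected (0.6136,0.093). Green comes next, for the middle lane.

```bash
python3 -m pendant '[[[0.02,0.02,0.6],[0,0,0]],[[0,0,0.6],[0,0,0]],[[0,0,0.6],[0,0,0]],[[0,0,0.3],[0,0,0]],[[0,0,0],[0,0,0]]]' && python3 -m pendant '[[[0,0,0],[0,0,0]],[[0,0,0],[0,0,0]],[[0,0,0],[0,0,0]],[[0,0,0],[0,0,0]],[[0,0,0],[0,0,0]]]' 0 50 && python3 -m pendant '[[[0,0,-0.6],[0,0,0]],[[0,0,-0.7],[0,0,0]],[[0,0,-0.7],[0,0,0]],[[0,0,-0.7],[0,0,0]],[[0,0,0],[0,0,0]]]' && python3 h.py .540 .029 .135 -5.2
```

```text
time_s: 11.78
position: [0.5011, 0.3204, 0.0334]
tool_rot: [[-0.05, 0.999, -0.001], [0.999, 0.05, -0.0], [-0.0, -0.001, -1.0]]
ft_force: [0.7, -1.0, -0.6]
grip_width: 0.064
gripper_force: 0.0
time_s: 12.4
position: [0.5022, 0.321, 0.0348]
tool_rot: [[-0.051, 0.999, 0.003], [0.999, 0.051, 0.001], [0.001, 0.003, -1.0]]
ft_force: [1.8, 0.4, 6.2]
grip_width: 0.0243
gripper_force: 49.2
time_s: 13.02
position: [0.5014, 0.3209, 0.1432]
tool_rot: [[-0.051, 0.999, 0.002], [0.999, 0.051, 0.001], [0.001, 0.003, -1.0]]
ft_force: [0.5, -0.5, -1.7]
grip_width: 0.0237
gripper_force: 49.4
t 13.03 pos [0.5014 0.3209 0.1432] ang 2.91 w 0.0237 gf 49.4 turn z 1.62 shift [-7.18   1.621  0.202]
```

```bash
python3 -m pendant '[[[0,0,0],[0,0,0.81]],[[0,0,0],[0,0,0.81]],[[-0.9,0.2,0.02],[0,0,0]],[[-0.9,0.2,0.02],[0,0,0]],[[-0.9,0.2,0.02],[0,0,0]],[[-0.9,0.2,0.02],[0,0,0]],[[-0.9,0.2,0.02],[0,0,0]],[[-0.9,0.2,0.02],[0,0,0]]]' && python3 -m pendant '[[[-0.9,0.2,0.02],[0,0,0]],[[-0.88,0.22,0.02],[0,0,0]],[[0,0,0],[0,0,0]],[[0,0,0],[0,0,0]]]' && python3 h.py .540 .029 .046 -5.2
```

```text
time_s: 14.02
position: [0.5285, 0.1001, 0.1354]
tool_rot: [[0.091, 0.996, -0.003], [0.996, -0.091, 0.0], [-0.0, -0.003, -1.0]]
ft_force: [-0.9, -0.5, -1.5]
grip_width: 0.0242
gripper_force: 49.4
time_s: 14.52
position: [0.539, 0.0293, 0.1344]
tool_rot: [[0.091, 0.996, -0.002], [0.996, -0.091, 0.001], [0.0, -0.002, -1.0]]
ft_force: [0.2, 0.8, -1.3]
grip_width: 0.0242
gripper_force: 49.4
t 14.53 pos [0.539  0.0293 0.1344] ang -5.2 w 0.0242 gf 49.4 turn z -0.0 shift [-0.007  0.031  2.21 ]
```

```bash
python3 -m pendant '[[[0,0.03,0.6],[0,0,0]],[[0,0,0.6],[0,0,0]],[[0,0,0.6],[0,0,0]],[[0,0,0.38],[0,0,0]],[[0,0,0],[0,0,0]],[[0,0,0],[0,0,0]]]' && python3 -m pendant '[[[0,0,0],[0,0,0]],[[0,0,0],[0,0,0]],[[0,0,0],[0,0,0]],[[0,0,0],[0,0,0]]]' 0.47 && python3 -m pendant '[[[0,0,-0.3],[0,0,0]],[[0,0,-0.6],[0,0,0]],[[0,0,-0.7],[0,0,0]],[[0,0,-0.7],[0,0,0]],[[0,0,0],[0,0,0]]]' && python3 h.py .497 .397 .12 2.9
```

```text
time_s: 15.28
position: [0.5412, 0.0289, 0.0488]
tool_rot: [[0.09, 0.996, 0.001], [0.996, -0.09, -0.0], [-0.0, 0.001, -1.0]]
ft_force: [-0.0, -0.3, -0.4]
grip_width: 0.0243
gripper_force: 49.4
time_s: 15.78
position: [0.5413, 0.0286, 0.0485]
tool_rot: [[0.091, 0.996, 0.001], [0.996, -0.091, -0.0], [-0.0, 0.001, -1.0]]
ft_force: [2.0, -1.0, 2.0]
grip_width: 0.0399
gripper_force: 0.9
time_s: 16.4
position: [0.5415, 0.0286, 0.1424]
tool_rot: [[0.091, 0.996, 0.004], [0.996, -0.091, -0.001], [-0.0, 0.004, -1.0]]
ft_force: [0.5, 0.3, -0.3]
grip_width: 0.0401
gripper_force: 0.0
t 16.4 pos [0.5415 0.0286 0.1424] ang -5.2 w 0.0401 gf 0.0 turn z -1.62 shift [ 9.256 -0.648  0.554]
```

```bash
python3 -m pendant '[[[0,0,0],[0,0,-0.81]],[[0,0,0],[0,0,-0.81]],[[0.93,-0.065,0.05],[0,0,0]],[[0.93,-0.065,0.05],[0,0,0]],[[0.93,-0.065,0.05],[0,0,0]],[[0.93,-0.065,0.05],[0,0,0]],[[0.93,-0.065,0.05],[0,0,0]],[[0.93,-0.065,0.05],[0,0,0]]]' 0.75 && python3 -m pendant '[[[0.93,-0.065,0.05],[0,0,0]],[[0.93,-0.065,0.05],[0,0,0]],[[0.93,-0.065,0.05],[0,0,0]],[[0.89,-0.065,0.05],[0,0,0]],[[0,0,0],[0,0,0]],[[0,0,0],[0,0,0]]]' && python3 - <<'E'
from h import *
get_image('top');print(lm('top','rod_green_center'),lm('top','rod_blue_center'))
plan(.497,.397,.0335,2.9)
E
```

```text
time_s: 17.4
position: [0.5131, 0.2518, 0.1272]
tool_rot: [[-0.051, 0.999, -0.002], [0.999, 0.051, -0.001], [-0.0, -0.002, -1.0]]
ft_force: [-0.6, 0.3, -0.1]
grip_width: 0.0638
gripper_force: 0.0
time_s: 18.15
position: [0.4959, 0.3966, 0.1194]
tool_rot: [[-0.05, 0.999, -0.001], [0.999, 0.05, -0.001], [-0.001, -0.001, -1.0]]
ft_force: [0.3, -0.0, 0.2]
grip_width: 0.0638
gripper_force: 0.0
[([0.6059, 0.3374, 0.0149], 0.62), ([0.6136, 0.0227, 0.0289], 0.57), ([0.6197, 0.1538, 0.1074], 0.38)] [([0.4944, 0.3981, 0.0448], 0.65)]
t 18.3 pos [0.4964 0.3963 0.1201] ang 2.83 w 0.0638 gf 0.0 turn z -0.01 shift [0.017 0.016 2.165]
```

Green measures (0.6136,0.023,0.029), so it is in the vee. Blue is next.

```bash
python3 -m pendant '[[[0.02,0.02,0.6],[0,0,0]],[[0,0,0.6],[0,0,0]],[[0,0,0.6],[0,0,0]],[[0,0,0.36],[0,0,0]],[[0,0,0],[0,0,0]]]' && python3 -m pendant '[[[0,0,0],[0,0,0]],[[0,0,0],[0,0,0]],[[0,0,0],[0,0,0]],[[0,0,0],[0,0,0]],[[0,0,0],[0,0,0]]]' 0 50 && python3 -m pendant '[[[0,0,-0.6],[0,0,0]],[[0,0,-0.7],[0,0,0]],[[0,0,-0.7],[0,0,0]],[[0,0,-0.7],[0,0,0]],[[0,0,0],[0,0,0]]]' && python3 h.py .534 -.041 .135 -5.2
```

```text
time_s: 18.92
position: [0.4968, 0.3975, 0.0331]
tool_rot: [[-0.05, 0.999, -0.001], [0.999, 0.05, -0.001], [-0.001, -0.001, -1.0]]
ft_force: [-0.2, 1.0, -0.1]
grip_width: 0.064
gripper_force: 0.0
time_s: 19.55
position: [0.4978, 0.3985, 0.0348]
tool_rot: [[-0.051, 0.999, 0.003], [0.999, 0.051, 0.001], [0.001, 0.003, -1.0]]
ft_force: [1.8, 0.5, 5.5]
grip_width: 0.0242
gripper_force: 49.3
time_s: 20.18
position: [0.4972, 0.3985, 0.1434]
tool_rot: [[-0.051, 0.999, 0.003], [0.999, 0.051, 0.002], [0.001, 0.003, -1.0]]
ft_force: [-0.1, 0.2, -1.1]
grip_width: 0.0243
gripper_force: 49.3
t 20.18 pos [0.4972 0.3985 0.1434] ang 2.91 w 0.0243 gf 49.3 turn z 1.62 shift [-10.859   1.91    0.199]
```

```bash
python3 -m pendant '[[[0,0,0],[0,0,0.81]],[[0,0,0],[0,0,0.81]],[[-0.9,0.16,0.015],[0,0,0]],[[-0.9,0.16,0.015],[0,0,0]],[[-0.9,0.16,0.015],[0,0,0]],[[-0.9,0.16,0.015],[0,0,0]],[[-0.9,0.16,0.015],[0,0,0]],[[-0.9,0.16,0.015],[0,0,0]]]' && python3 -m pendant '[[[-0.9,0.16,0.015],[0,0,0]],[[-0.9,0.16,0.015],[0,0,0]],[[-0.9,0.16,0.015],[0,0,0]],[[-0.9,0.16,0.015],[0,0,0]],[[-0.9,0.16,0.015],[0,0,0]],[[-0.9,0.16,0.015],[0,0,0]],[[0,0,0],[0,0,0]],[[0,0,0],[0,0,0]]]' && python3 h.py .534 -.041 .046 -5.2
```

```text
time_s: 21.18
position: [0.5147, 0.1783, 0.1366]
tool_rot: [[0.09, 0.996, -0.003], [0.996, -0.09, -0.0], [-0.001, -0.003, -1.0]]
ft_force: [0.4, -0.8, -0.8]
grip_width: 0.0241
gripper_force: 49.4
time_s: 22.18
position: [0.5336, -0.0384, 0.1336]
tool_rot: [[0.091, 0.996, -0.002], [0.996, -0.091, 0.001], [0.001, -0.002, -1.0]]
ft_force: [-0.8, 0.2, -0.9]
grip_width: 0.0244
gripper_force: 49.4
t 22.18 pos [ 0.5336 -0.0384  0.1336] ang -5.2 w 0.0244 gf 49.4 turn z -0.0 shift [-0.065  0.02   2.19 ]
```

```bash
python3 -m pendant '[[[-0.06,0.02,0.6],[0,0,0]],[[0,0,0.6],[0,0,0]],[[0,0,0.6],[0,0,0]],[[0,0,0.36],[0,0,0]],[[0,0,0],[0,0,0]],[[0,0,0],[0,0,0]]]' && python3 -m pendant '[[[0,0,0],[0,0,0]],[[0,0,0],[0,0,0]],[[0,0,0],[0,0,0]],[[0,0,0],[0,0,0]]]' 0.47 && python3 -m pendant '[[[0,0,-0.3],[0,0,0]],[[0,0,-0.6],[0,0,0]],[[0,0,-0.7],[0,0,0]],[[0,0,-0.7],[0,0,0]],[[-0.8,0,0],[0,0,0]],[[-0.8,0,0],[0,0,0]],[[-0.8,0,0],[0,0,0]],[[-0.8,0,0],[0,0,0]]]' && python3 -m pendant '[[[-0.8,0,0],[0,0,0]],[[-0.8,0,0],[0,0,0]],[[0,0,0],[0,0,0]]]' && python3 - <<'E'
from h import *
for c in('side','top'):
    im=shot(c,c+'3')
    for q in('rod_amber_center','rod_green_center','rod_blue_center','template','template_hole0','pin_left','pin_right','collar_a_mid'): print(c,q,lm(c,q))
    m,W=cmask(im,'orange',xy=(.4,.62,-.56,-.12)); p=W[m];lo,hi=np.percentile(p,[2,98],axis=0)
    r=cv2.minAreaRect(p[:,:2].astype(np.float32)*1000);print('tmpl',len(p),np.round((lo+hi)/2,4),np.round(hi-lo,3),r)
    # black grip: high points within the template area
    s=(W[...,0]>.4)&(W[...,0]<.62)&(W[...,1]>-.45)&(W[...,1]<-.22)&(W[...,2]>.03)&(W[...,2]<.055);g=W[s]
    print('grip',len(g),np.round((g.min(0)+g.max(0))/2,4),np.round(np.ptp(g,axis=0),3))
cv2.imwrite('pics/top3c.png',cv2.resize(cv2.imread('pics/top3.png')[150:270,190:410],None,fx=3.5,fy=3.5,interpolation=cv2.INTER_CUBIC))
plan(.5,-.33,.12,-4.5)
E
```

```text
time_s: 22.92
position: [0.5352, -0.0414, 0.0488]
tool_rot: [[0.09, 0.996, 0.001], [0.996, -0.09, -0.0], [-0.0, 0.001, -1.0]]
ft_force: [0.6, -0.4, -0.2]
grip_width: 0.0243
gripper_force: 49.4
time_s: 23.42
position: [0.5353, -0.0416, 0.0485]
tool_rot: [[0.091, 0.996, 0.001], [0.996, -0.091, -0.0], [-0.0, 0.001, -1.0]]
ft_force: [2.2, -0.8, 1.6]
grip_width: 0.04
gripper_force: 0.9
time_s: 24.42
position: [0.5228, -0.1699, 0.1408]
tool_rot: [[0.091, 0.996, -0.0], [0.996, -0.091, -0.0], [-0.0, -0.0, -1.0]]
ft_force: [0.9, 0.0, 0.3]
grip_width: 0.0403
gripper_force: 0.0
time_s: 24.8
position: [0.517, -0.2344, 0.1405]
tool_rot: [[0.093, 0.996, -0.0], [0.996, -0.093, -0.0], [-0.0, -0.0, -1.0]]
ft_force: [-0.6, 0.7, 0.3]
grip_width: 0.0402
gripper_force: 0.0
side rod_amber_center [([0.6056, 0.0162, 0.0322], 0.54), ([0.61, 0.0897, 0.0329], 0.38)]
side rod_green_center [([0.6084, 0.3326, 0.0127], 0.62), ([0.6082, 0.0169, 0.0332], 0.5), ([0.4297, -0.13, 0.0011], 0.28)]
side rod_blue_center [([0.6053, -0.0449, 0.0326], 0.48), ([0.6032, 0.024, 0.0336], 0.24)]
side template [([0.4978, -0.2857, 0
[... 869 characters left out ...]
le0 [([0.49, -0.4099, -0.0006], 0.78), ([0.5073, -0.1565, 0.0001], 0.57)]
top pin_left [([0.619, 0.1531, 0.1077], 0.77)]
top pin_right [([0.5993, -0.1048, 0.1092], 0.79), ([0.5018, 0.3208, 0.0008], 0.68)]
top collar_a_mid [([0.6253, 0.0953, 0.0246], 0.66), ([0.4383, 0.0563, 0.011], 0.62), ([0.576, 0.0309, -0.0028], 0.19)]
tmpl 351 [ 0.4917 -0.3313  0.1298] [0.08  0.394 0.259] ((479.8533935546875, -344.09619140625), (421.6092224121094, 102.61176300048828), 88.66095733642578)Traceback (most recent call last):
  File "<stdin>", line 9, in <module>
    return umr_minimum(a, axis, None, out, keepdims, initial, where)
ValueError: zero-size array to reduction operation minimum which has no identity
```

The template was knocked about +45 mm in y, and all three rods are in the vee. I'll back the arm off for a clear view from the top.

```bash
python3 -m pendant '[[[0.9,0,-0.2],[0,0,0]],[[0.9,0,-0.2],[0,0,0]],[[0.9,0,-0.2],[0,0,0]],[[0.9,0,-0.2],[0,0,0]],[[0.9,0,-0.2],[0,0,0]],[[0.9,0,0],[0,0,0]]]' && python3 - <<'E'
from h import *
for c in('side','top'):
    im=shot(c,c+'3')
    for q in('template','template_hole0','collar_a_mid'): print(c,q,lm(c,q))
    m,W=cmask(im,'orange',xy=(.4,.62,-.48,-.10),maxz=.03); p=W[m];lo,hi=np.percentile(p,[2,98],axis=0)
    r=cv2.minAreaRect(p[:,:2].astype(np.float32)*1000);print('tmpl',len(p),np.round((lo+hi)/2,4),np.round(hi-lo,3),r)
    s=(W[...,0]>.4)&(W[...,0]<.62)&(W[...,1]>-.45)&(W[...,1]<-.2)&(W[...,2]>.03)&(W[...,2]<.055);g=W[s]
    if len(g): print('grip',len(g),np.round((g.min(0)+g.max(0))/2,4),np.round(np.ptp(g,axis=0),3))
cv2.imwrite('pics/top3c.png',cv2.resize(im['img'][150:270,190:410],None,fx=3.5,fy=3.5,interpolation=cv2.INTER_CUBIC))
plan(.497,-.281,.12,-4.1)
E
```

```text
time_s: 26.45
position: [0.5373, -0.0165, 0.1808]
tool_rot: [[0.091, 0.996, 0.001], [0.996, -0.091, -0.0], [-0.0, 0.001, -1.0]]
ft_force: [0.2, 0.4, 0.3]
grip_width: 0.04
gripper_force: 0.0
side template [([0.4992, -0.2824, 0.0006], 0.95)]
side template_hole0 [([0.5057, -0.1531, -0.0002], 0.79), ([0.4889, -0.4121, -0.0012], 0.57)]
side collar_a_mid [([0.3577, 0.0286, 0.008], 0.65), ([0.44, 0.0547, 0.0092], 0.55)]
tmpl 313 [ 0.4971 -0.2811  0.0085] [0.068 0.284 0.007] ((497.1241455078125, -279.01251220703125), (299.140380859375, 62.26380920410156), 86.16534423828125)
grip 43 [ 0.4962 -0.2757  0.0377] [0.015 0.056 0.015]
top template [([0.4986, -0.2807, -0.0015], 0.72)]
top template_hole0 [([0.5068, -0.1584, -0.0], 0.91), ([0.4905, -0.407, 0.0005], 0.9)]
top collar_a_mid [([0.6142, 0.0927, 0.0325], 0.15)]
tmpl 711 [ 0.4953 -0.2818  0.0094] [0.072 0.288 0.012] ((495.5673828125, -282.46234130859375), (297.3811950683594, 60.32369613647461), 85.83122253417969)
grip 65 [ 0.494  -0.2837  0.0405] [0.012 0.06  0.019]
t 26.85 pos [ 0.537  -0.0186  0.18  ] ang -5.27 w 0.0402 gf 0.0 turn z -0.23 shift [-6.615 -0.528  1.501]
```

View pics/top3c.png

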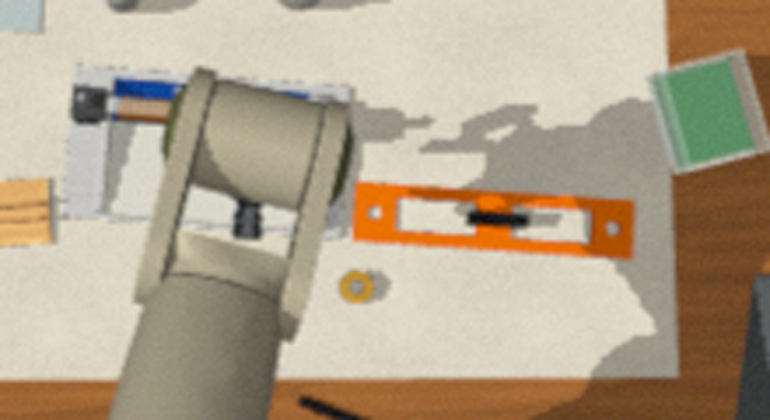

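Template centre is about (0.4965,-0.281), yaw −4°, with the grip at crop (498,218). I'll go there and grasp it.

```bash
python3 -m pendant '[[[-0.9,-0.07,0],[0,0,-0.24]],[[-0.95,-0.08,0.1],[0,0,0]],[[-0.95,-0.08,0.2],[0,0,0]],[[-0.95,-0.08,0.3],[0,0,0]],[[-0.95,-0.08,0.3],[0,0,0]],[[-0.95,-0.08,0.3],[0,0,0]],[[-0.95,-0.08,0.3],[0,0,0]],[[0,0,0],[0,0,0]]]' 0.55 && python3 -m pendant '[[[0,0,0],[0,0,0]]]' && python3 h.py .4965 -.281 .013 -4
```

```text
time_s: 27.85
position: [0.4947, -0.282, 0.119]
tool_rot: [[0.074, 0.997, -0.001], [0.997, -0.074, 0.001], [0.001, -0.001, -1.0]]
ft_force: [-0.8, 0.1, 0.5]
grip_width: 0.0465
gripper_force: 0.0
time_s: 27.98
position: [0.4957, -0.2794, 0.1202]
tool_rot: [[0.071, 0.998, -0.0], [0.998, -0.071, 0.0], [0.0, -0.0, -1.0]]
ft_force: [0.2, -0.1, -0.1]
grip_width: 0.047
gripper_force: 0.0
t 27.98 pos [ 0.4957 -0.2794  0.1202] ang -4.05 w 0.047 gf 0.0 turn z -0.01 shift [-0.04   0.024  2.68 ]
```

```bash
python3 -m pendant '[[[-0.04,0.02,0.7],[0,0,0]],[[0,0,0.7],[0,0,0]],[[0,0,0.7],[0,0,0]],[[0,0,0.4],[0,0,0]],[[0,0,0.17],[0,0,0]],[[0,0,0],[0,0,0]]]' && python3 -m pendant '[[[0,0,0],[0,0,0]],[[0,0,0],[0,0,0]],[[0,0,0],[0,0,0]],[[0,0,0],[0,0,0]],[[0,0,0],[0,0,0]],[[0,0,0],[0,0,0]]]' 0 90 && python3 h.py .4965 -.281 .18 -4
```

```text
time_s: 28.72
position: [0.4968, -0.2809, 0.0137]
tool_rot: [[0.07, 0.998, 0.0], [0.998, -0.07, -0.0], [-0.0, 0.0, -1.0]]
ft_force: [-0.6, -0.1, 0.8]
grip_width: 0.0466
gripper_force: 0.0
time_s: 29.48
position: [0.4969, -0.2812, 0.0143]
tool_rot: [[0.07, 0.998, 0.001], [0.998, -0.07, -0.001], [-0.001, 0.001, -1.0]]
ft_force: [-0.4, 1.6, 6.0]
grip_width: 0.0123
gripper_force: 88.6
t 29.48 pos [ 0.4969 -0.2812  0.0143] ang -4.0 w 0.0123 gf 88.6 turn z 0.0 shift [ 1.000e-03 -5.000e-03 -4.143e+00]
```

```bash
python3 -m pendant '[[[0,0,-0.3],[0,0,0]],[[0,0,-0.6],[0,0,0]],[[0,0,-0.7],[0,0,0]],[[0,0,-0.8],[0,0,0]],[[0,0,-0.8],[0,0,0]],[[0,0,-0.5],[0,0,0]],[[0,0,0],[0,0,0]]]' && python3 h.py .6073 .0233 .16 -5.2
```

```text
time_s: 30.35
position: [0.4969, -0.2812, 0.1629]
tool_rot: [[0.07, 0.998, 0.002], [0.998, -0.07, -0.002], [-0.002, 0.003, -1.0]]
ft_force: [-0.1, -0.3, -3.0]
grip_width: 0.0126
gripper_force: 87.9
t 30.35 pos [ 0.4969 -0.2812  0.1629] ang -4.0 w 0.0126 gf 87.9 turn z 0.24 shift [7.833 2.059 0.063]
```

```bash
python3 -m pendant '[[[0.5,0.14,0],[0,0,0.24]],[[0.9,0.235,0],[0,0,0]],[[0.9,0.235,0],[0,0,0]],[[0.9,0.235,0],[0,0,0]],[[0.9,0.235,0],[0,0,0]],[[0.9,0.235,0],[0,0,0]],[[0.9,0.235,0],[0,0,0]],[[0.9,0.235,0],[0,0,0]]]' && python3 -m pendant '[[[0.7,0.19,0],[0,0,0]],[[0.33,0.085,0],[0,0,0]],[[0,0,0],[0,0,0]],[[0,0,0],[0,0,0]]]' && python3 - <<'E'
from h import *
plan(.6073,.0233,.145,-5.2)
for c in('side','top'):
    im=shot(c,c+'4')
    for q in('template','template_hole0','pin_left','pin_right'): print(c,q,lm(c,q))
    m,W=cmask(im,'orange',xy=(.52,.68,-.18,.22),minz=.12,maxz=.18); p=W[m];lo,hi=np.percentile(p,[2,98],axis=0)
    print('tmpl',len(p),np.round((lo+hi)/2,4),np.round(hi-lo,3),cv2.minAreaRect(p[:,:2].astype(np.float32)*1000))
    for b in((.57,.66,.1,.2),(.55,.64,-.16,-.06)):
        s=(W[...,0]>b[0])&(W[...,0]<b[1])&(W[...,1]>b[2])&(W[...,1]<b[3])&(W[...,2]>.08)&(W[...,2]<.12);g=W[s];print('pin',len(g),np.round(g.mean(0),4))
cv2.imwrite('pics/s4c.png',cv2.resize(cv2.imread('pics/side4.png')[130:260,180:320],None,fx=4,fy=4,interpolation=cv2.INTER_CUBIC))
cv2.imwrite('pics/t4c.png',cv2.resize(cv2.imread('pics/top4.png')[140:240,190:310],None,fx=5,fy=5,interpolation=cv2.INTER_CUBIC))
E
```

```text
time_s: 31.35
position: [0.5917, -0.0151, 0.1601]
tool_rot: [[0.091, 0.996, -0.002], [0.996, -0.091, 0.0], [0.0, -0.002, -1.0]]
ft_force: [0.9, -0.8, -1.6]
grip_width: 0.0125
gripper_force: 87.8
time_s: 31.85
position: [0.6063, 0.0226, 0.161]
tool_rot: [[0.092, 0.996, -0.001], [0.996, -0.092, -0.0], [-0.0, -0.001, -1.0]]
ft_force: [0.1, -0.1, -2.3]
grip_width: 0.0126
gripper_force: 87.9
t 31.85 pos [0.6063 0.0226 0.161 ] ang -5.25 w 0.0126 gf 87.9 turn z -0.01 shift [0.019 0.024 0.401]
side template [([0.6078, 0.022, 0.1494], 0.93)]
side template_hole0 [([0.6178, 0.1496, 0.1455], 0.8), ([0.594, -0.1062, 0.1466], 0.57)]
side pin_left [([0.6215, 0.1491, 0.1119], 0.86)]
side pin_right [([0.5995, -0.1063, 0.1099], 0.85), ([0.5017, 0.3214, -0.002], 0.52), ([0.6041, -0.0476, 0.0332], 0.43)]
tmpl 610 [0.6076 0.0319 0.1538] [0.078 0.283 0.007] ((604.7080078125, 24.526840209960938), (300.3456726074219, 63.855186462402344), 84.06456756591797)
pin 42 [0.6189 0.1542 0.0966]
pin 1 [ 0.5932 -0.0998  0.0849]
top template [([0.6071, 0.0197, 0.1452], 0.74), ([0.5765, 0.033, 0.0015], 0.63), ([0.6205, 0.1435, 0.1474], 0.41)]
top template_hole0 [([0.619, 0.1455, 0.1456], 0.94), ([0.5987, -0.1049, 0.1466], 0.59)]
top pin_left [([0.6172, 0.1547, 0.1062], 0.71), ([0.6079, 0.0239, 0.1466], 0.32)]
top pin_right [([0.5963, -0.1065, 0.1114], 0.97)]
tmpl 574 [0.6044 0.0219 0.1563] [0.077 0.291 0.011] ((604.4573974609375, 22.02703857421875), (296.0739440917969, 60.52926254272461), 84.55635833740234)
pin 3 [0.6172 0.1514 0.1082]
pin 7 [ 0.5958 -0.1079  0.1073]
```

View pics/s4c.png

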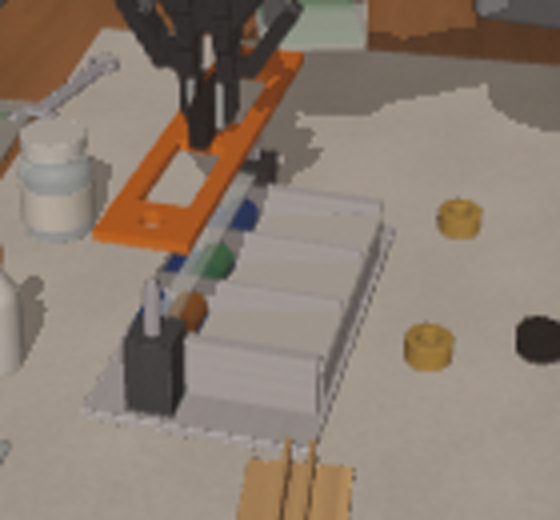

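View pics/t4c.png

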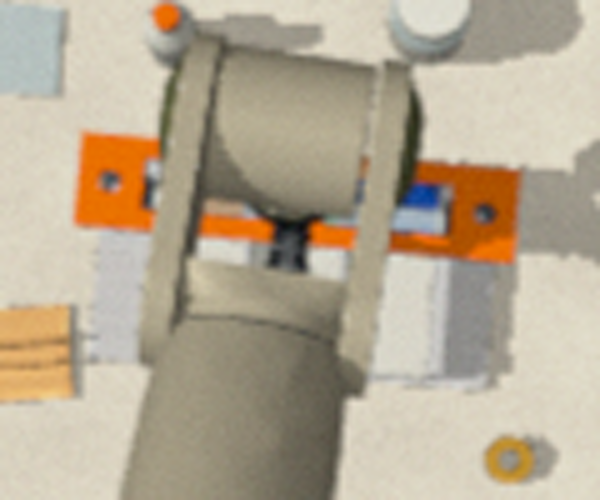

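```bash
cat > avg.py <<'E'
from h import *
import sys
def near(l,g,r=.02):
    l=[d['point'] for d in l if np.linalg.norm(np.array(d['point'])-g)<r]; return l[:1]
def avg(G,n=8):
    out={}
    for c in('side','top'):
        acc={k:[] for k in G}
        for i in range(n):
            get_image(c)
            for k,(q,g) in G.items(): acc[k]+=near(landmark_of(c,q),g)
        for k in G:
            a=np.array(acc[k])
            if len(a): print(c,k,len(a),np.round(np.median(a,0),4),'sd',np.round(a.std(0),4)); out[c,k]=np.median(a,0)
    return out
if __name__=='__main__':
    s=observe()['position']
    avg({'h+':('template_hole0',[.618,.149,.147]),'h-':('template_hole0',[.595,-.105,.147]),'pL':('pin_left',[.619,.152,.11]),'pR':('pin_right',[.597,-.105,.11]),'vee':('vee',[.608,.024,.033])})
    print(np.round(s,4))
E
python3 avg.py
```

```text
side h+ 8 [0.6165 0.1528 0.1463] sd [0.0011 0.001  0.0012]
side h- 8 [ 0.595  -0.1046  0.1466] sd [0.0015 0.0014 0.0016]
side pL 8 [0.621  0.1508 0.1136] sd [0.0013 0.002  0.0011]
side pR 7 [ 0.5973 -0.1068  0.1102] sd [0.002  0.001  0.0017]
side vee 8 [0.6051 0.0215 0.0326] sd [0.0014 0.0022 0.0012]
top h+ 8 [0.6194 0.1466 0.1464] sd [0.0017 0.002  0.0012]
top h- 8 [ 0.5972 -0.1034  0.1449] sd [0.001  0.001  0.0014]
top pL 8 [0.6174 0.1531 0.1094] sd [0.0008 0.0013 0.001 ]
top pR 8 [ 0.5968 -0.1037  0.1095] sd [0.0017 0.001  0.0012]
top vee 8 [0.6096 0.024  0.0356] sd [0.0019 0.0006 0.0013]
[0.6066 0.0235 0.1613]
```

```bash
python3 -m pendant '[[[0.01,0.03,0.3],[0,0,-0.03]],[[0,0,0.4],[0,0,0]],[[0,0,0.3],[0,0,0]],[[0,0,0.1],[0,0,0]],[[0,0,0.1],[0,0,0]],[[0,0,0.1],[0,0,0]],[[0,0,0.1],[0,0,0]],[[0,0,0],[0,0,0]]]' && python3 h.py .6073 .0233 .08 -5.1
```

```text
time_s: 38.15
position: [0.6078, 0.0239, 0.1051]
tool_rot: [[0.088, 0.996, -0.0], [0.996, -0.088, 0.0], [-0.0, -0.0, -1.0]]
ft_force: [0.6, 0.3, -2.0]
grip_width: 0.0123
gripper_force: 87.8
t 38.15 pos [0.6078 0.0239 0.1051] ang -5.05 w 0.0123 gf 87.8 turn z 0.01 shift [-0.016 -0.01   0.627]
```

```bash
python3 -m pendant '[[[0,0,0.15],[0,0,0]],[[0,0,0.15],[0,0,0]],[[0,0,0.1],[0,0,0]],[[0,0,0.1],[0,0,0]],[[0,0,0.06],[0,0,0]],[[0,0,0],[0,0,0]]]' && python3 -m pendant '[[[0,0,0.06],[0,0,0]],[[0,0,0],[0,0,0]]]'
```

```text
time_s: 38.9
position: [0.6078, 0.0239, 0.0828]
tool_rot: [[0.088, 0.996, -0.0], [0.996, -0.088, 0.0], [0.0, -0.0, -1.0]]
ft_force: [0.2, -0.3, -2.0]
grip_width: 0.0127
gripper_force: 87.8
time_s: 39.15
position: [0.6081, 0.0239, 0.0813]
tool_rot: [[0.088, 0.996, 0.001], [0.996, -0.088, -0.0], [-0.0, 0.001, -1.0]]
ft_force: [-1.4, 0.1, 3.2]
grip_width: 0.0127
gripper_force: 88.5
```

```bash
python3 -m pendant '[[[0,0,0.03],[0,0,0]],[[0,0,0],[0,0,0]]]' && python3 -m pendant '[[[0,0,0],[0,0,0]],[[0,0,0],[0,0,0]],[[0,0,0],[0,0,0]],[[0,0,-0.3],[0,0,0]],[[0,0,-0.6],[0,0,0]],[[0,0,-0.6],[0,0,0]],[[0,0,-0.5],[0,0,0]],[[0,0,-0.5],[0,0,0]]]' 0.5 40 && python3 -m pendant '[[[-0.9,-0.5,0],[0,0,0]],[[-0.9,-0.5,0],[0,0,0]],[[-0.9,-0.5,0],[0,0,0]],[[-0.9,-0.5,0],[0,0,0]],[[0,0,0],[0,0,0]]]' && python3 - <<'E'
from avg import *
for c in('side','top'):
    im=shot(c,c+'5')
    m,W=cmask(im,'orange',xy=(.52,.68,-.18,.22),minz=.05,maxz=.1); p=W[m]; print(c,'tmpl z',len(p),np.round(np.percentile(p,[2,50,98],axis=0),4).tolist())
    A=np.c_[p[:,:2],np.ones(len(p))]; print('plane',np.round(np.linalg.lstsq(A,p[:,2],rcond=None)[0],4))
    for b in((.39,.5,-.0,.12),(.37,.5,-.2,-.06)):
        m,W=cmask(im,'brass',xy=b); p=W[m]; 
        if len(p): lo,hi=np.percentile(p,[2,98],axis=0); print('collar',len(p),np.round((lo+hi)/2,4),np.round(hi-lo,3))
avg({'cA':('collar_a_mid',[.438,.055,.01]),'cB':('collar_a_mid',[.426,-.131,.01])},4)
cv2.imwrite('pics/s5c.png',cv2.resize(cv2.imread('pics/side5.png')[130:260,180:320],None,fx=4,fy=4,interpolation=cv2.INTER_CUBIC))
plan(.437,.0555,.1,-5)
E
```

```text
time_s: 39.4
position: [0.6081, 0.0239, 0.0813]
tool_rot: [[0.088, 0.996, 0.002], [0.996, -0.088, -0.0], [-0.0, 0.002, -1.0]]
ft_force: [-4.5, 0.9, 13.7]
grip_width: 0.0125
gripper_force: 90.1
time_s: 40.4
position: [0.6079, 0.0239, 0.1809]
tool_rot: [[0.088, 0.996, 0.001], [0.996, -0.088, -0.0], [-0.0, 0.001, -1.0]]
ft_force: [-0.4, -0.4, -0.7]
grip_width: 0.0426
gripper_force: 0.0
time_s: 41.02
position: [0.5146, -0.1143, 0.1802]
tool_rot: [[0.091, 0.996, 0.001], [0.996, -0.091, -0.001], [-0.001, 0.001, -1.0]]
ft_force: [0.3, 0.9, 0.3]
grip_width: 0.0424
gripper_force: 0.0
side tmpl z 721 [[0.5705, -0.1162, 0.0698], [0.6043, 0.0637, 0.0754], [0.6467, 0.1734, 0.0777]]
plane [-0.0017 -0.0033  0.0763]
collar 126 [0.4382 0.0568 0.0122] [0.032 0.033 0.019]
collar 97 [ 0.4392 -0.1241  0.1402] [0.055 0.043 0.276]
top tmpl z 639 [[0.5718, -0.0891, 0.0701], [0.6155, 0.0515, 0.076], [0.6441, 0.1671, 0.0826]]
plane [ 0.0083 -0.0011  0.0711]
collar 60 [0.4355 0.0537 0.0125] [0.03  0.03  0.027]
side cA 4 [0.442  0.0564 0.0115] sd [0.0015 0.0013 0.0008]
top cA 3 [0.4377 0.0563 0.0091] sd [0.0002 0.0004 0.0023]
t 42.33 pos [ 0.5155 -0.1125  0.1793] ang -5.05 w 0.0426 gf 0.0 turn z -0.01 shift [ 4.014 -2.32   1.983]
```

View pics/s5c.png

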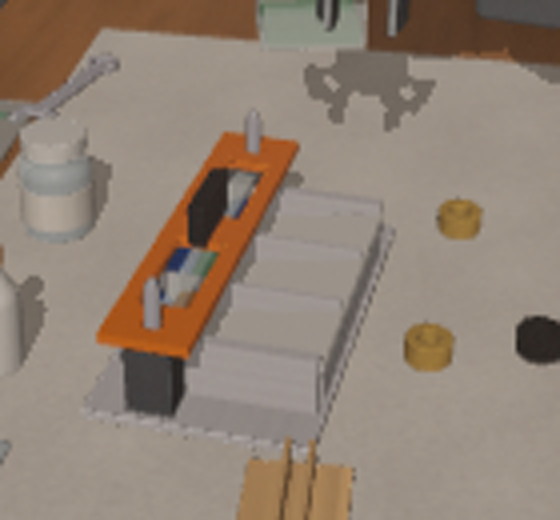

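The template lies flat on both posts, with its pins at crop (151,300) and (253,130). Collar A is next, for the left pin.

```bash
python3 -m pendant '[[[0.8,-0.46,0],[0,0,0]],[[0.8,-0.46,0.3],[0,0,0]],[[0.8,-0.46,0.5],[0,0,0]],[[0.8,-0.46,0.5],[0,0,0]],[[0.81,-0.48,0.5],[0,0,0]],[[0,0,0.2],[0,0,0]],[[0,0,0],[0,0,0]],[[0,0,0],[0,0,0]]]' 0.75 && python3 h.py .4375 .0555 .004 -5
```

```text
time_s: 43.32
position: [0.4381, 0.0546, 0.0998]
tool_rot: [[0.089, 0.996, 0.001], [0.996, -0.089, -0.0], [-0.0, 0.001, -1.0]]
ft_force: [0.3, 0.3, -0.7]
grip_width: 0.0642
gripper_force: 0.0
t 43.33 pos [0.4381 0.0546 0.0998] ang -5.11 w 0.0642 gf 0.0 turn z -0.02 shift [ 0.021 -0.019  2.396]
```

```bash
python3 -m pendant '[[[0.02,-0.02,0.7],[0,0,0]],[[0,0,0.7],[0,0,0]],[[0,0,0.6],[0,0,0]],[[0,0,0.3],[0,0,0]],[[0,0,0.09],[0,0,0]],[[0,0,0],[0,0,0]]]' && python3 -m pendant '[[[0,0,0],[0,0,0]],[[0,0,0],[0,0,0]],[[0,0,0],[0,0,0]],[[0,0,0],[0,0,0]],[[0,0,0],[0,0,0]]]' 0 50 && python3 -m pendant '[[[0,0,-0.3],[0,0,0]],[[0,0,-0.6],[0,0,0]],[[0,0,-0.7],[0,0,0]],[[0,0,-0.8],[0,0,0]],[[0,0,-0.8],[0,0,0]],[[0,0,-0.3],[0,0,0]],[[0,0,0],[0,0,0]]]' && python3 h.py .6193 .1514 .135 -5.1
```

```text
time_s: 44.08
position: [0.4369, 0.0561, 0.0042]
tool_rot: [[0.088, 0.996, 0.001], [0.996, -0.088, -0.0], [-0.0, 0.001, -1.0]]
ft_force: [0.3, 0.2, 0.1]
grip_width: 0.064
gripper_force: 0.0
time_s: 44.7
position: [0.4368, 0.0563, 0.0046]
tool_rot: [[0.088, 0.996, 0.002], [0.996, -0.088, -0.0], [-0.0, 0.002, -1.0]]
ft_force: [-1.3, 0.4, 8.7]
grip_width: 0.0336
gripper_force: 49.1
time_s: 45.58
position: [0.4364, 0.0563, 0.144]
tool_rot: [[0.088, 0.996, 0.001], [0.996, -0.088, -0.0], [-0.0, 0.001, -1.0]]
ft_force: [0.2, 0.2, -0.5]
grip_width: 0.0333
gripper_force: 50.2
t 45.58 pos [0.4364 0.0563 0.144 ] ang -5.05 w 0.0333 gf 50.2 turn z 0.01 shift [2.774 4.343 0.229]
```

```bash
python3 -m pendant '[[[0.46,0.72,0],[0,0,0]],[[0.46,0.72,0],[0,0,0]],[[0.46,0.72,0],[0,0,0]],[[0.46,0.72,0],[0,0,0]],[[0.46,0.72,0],[0,0,0]],[[0.47,0.74,0],[0,0,0]],[[0,0,0],[0,0,0]],[[0,0,0],[0,0,0]]]' && python3 - <<'E'
from avg import *
avg({'c':('collar_a_mid',[.619,.151,.148]),'pL':('pin_left',[.619,.152,.11]),'pR':('pin_right',[.597,-.105,.11])},5)
for c in('side','top'):
    im=shot(c,c+'6'); m,W=cmask(im,'brass',xy=(.57,.67,.1,.2),minz=.1,maxz=.2); p=W[m]
    if len(p): lo,hi=np.percentile(p,[2,98],axis=0); print('collar',len(p),np.round((lo+hi)/2,4),np.round(hi-lo,3))
cv2.imwrite('pics/s6c.png',cv2.resize(cv2.imread('pics/side6.png')[130:260,180:320],None,fx=4,fy=4,interpolation=cv2.INTER_CUBIC))
plan(.6193,.1514,.08,-5.1)
E
```

```text
time_s: 46.58
position: [0.6182, 0.1512, 0.1422]
tool_rot: [[0.088, 0.996, -0.003], [0.996, -0.088, -0.0], [-0.001, -0.003, -1.0]]
ft_force: [0.2, -0.8, -1.1]
grip_width: 0.0332
gripper_force: 50.2
side c 5 [0.6223 0.1502 0.1494] sd [0.0005 0.0019 0.0013]
side pL 5 [0.6211 0.1505 0.1126] sd [0.0019 0.0009 0.0021]
side pR 5 [ 0.5977 -0.1053  0.1109] sd [0.0011 0.0015 0.0024]
top pL 5 [0.6185 0.1529 0.1087] sd [0.0013 0.0014 0.0017]
top pR 5 [ 0.5981 -0.103   0.1085] sd [0.0012 0.0013 0.001 ]
collar 134 [0.6201 0.1531 0.1511] [0.028 0.031 0.019]
t 48.67 pos [0.6191 0.1514 0.1437] ang -5.05 w 0.0337 gf 50.2 turn z 0.01 shift [1.000e-03 4.000e-03 1.593e+00]
```

View pics/s6c.png

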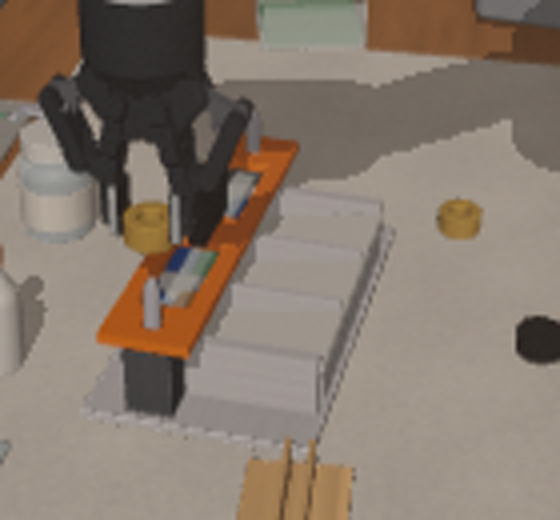

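The collar, at crop (150,228), is in line with the left pin at (151,300). I'll lower it, slowly through the taper.

```bash
python3 -m pendant '[[[0,0,0.4],[0,0,0]],[[0,0,0.3],[0,0,0]],[[0,0,0.1],[0,0,0]],[[0,0,0.1],[0,0,0]],[[0,0,0.1],[0,0,0]],[[0,0,0.1],[0,0,0]],[[0,0,0],[0,0,0]]]' && python3 h.py .6193 .1514 .08 -5.1
```

```text
time_s: 49.55
position: [0.619, 0.1514, 0.0995]
tool_rot: [[0.088, 0.996, -0.0], [0.996, -0.088, -0.0], [-0.0, -0.0, -1.0]]
ft_force: [0.4, 0.6, -0.4]
grip_width: 0.0332
gripper_force: 50.2
t 49.55 pos [0.619  0.1514 0.0995] ang -5.05 w 0.0332 gf 50.2 turn z 0.01 shift [0.    0.008 0.487]
```

```bash
python3 -m pendant '[[[0,0,0.15],[0,0,0]],[[0,0,0.15],[0,0,0]],[[0,0,0.1],[0,0,0]],[[0,0,0.06],[0,0,0]],[[0,0,0.03],[0,0,0]],[[0,0,0],[0,0,0]]]' && python3 -m pendant '[[[0,0,0],[0,0,0]]]'
```

```text
time_s: 50.3
position: [0.6191, 0.1514, 0.0802]
tool_rot: [[0.088, 0.996, 0.0], [0.996, -0.088, 0.0], [0.0, 0.0, -1.0]]
ft_force: [-0.6, 0.4, -0.9]
grip_width: 0.033
gripper_force: 50.2
time_s: 50.42
position: [0.6192, 0.1514, 0.0803]
tool_rot: [[0.088, 0.996, 0.0], [0.996, -0.088, 0.0], [0.0, 0.0, -1.0]]
ft_force: [-0.2, 0.5, 0.2]
grip_width: 0.0335
gripper_force: 50.2
```

```bash
python3 -m pendant '[[[0,0,0.03],[0,0,0]],[[0,0,0],[0,0,0]]]' && python3 -m pendant '[[[0,0,0],[0,0,0]],[[0,0,0],[0,0,0]],[[0,0,0],[0,0,0]],[[0,0,-0.2],[0,0,0]],[[0,0,-0.6],[0,0,0]],[[0,0,-0.7],[0,0,0]],[[0,0,-0.7],[0,0,0]],[[0,0,0],[0,0,0]]]' 0.6 && python3 h.py .5 .12 .16 -5
```

```text
time_s: 50.68
position: [0.6193, 0.1514, 0.0797]
tool_rot: [[0.088, 0.996, 0.001], [0.996, -0.088, 0.0], [0.0, 0.001, -1.0]]
ft_force: [-2.2, -0.9, 4.7]
grip_width: 0.0337
gripper_force: 50.7
time_s: 51.68
position: [0.62, 0.1515, 0.1695]
tool_rot: [[0.088, 0.996, 0.005], [0.996, -0.088, 0.0], [0.001, 0.005, -1.0]]
ft_force: [-0.4, 0.0, -0.4]
grip_width: 0.0511
gripper_force: 0.0
t 51.67 pos [0.62   0.1515 0.1695] ang -5.05 w 0.0511 gf 0.0 turn z -0.01 shift [-1.046 -2.921  0.222]
```

Seated with contact. Now I'll move to a spot clear of both cameras' view of collar B and measure it.

```bash
python3 -m pendant '[[[-0.3,-0.75,0],[0,0,0]],[[-0.3,-0.75,0],[0,0,0]],[[-0.3,-0.75,0],[0,0,0]],[[-0.3,-0.75,0],[0,0,0]],[[0,0,0],[0,0,0]]]' 0.75 && python3 - <<'E'
from avg import *
for c in('side','top'):
    im=shot(c,c+'7')
    for b in((.37,.5,-.2,-.06),(.56,.68,.1,.2)):
        m,W=cmask(im,'brass',xy=b); p=W[m]; 
        if len(p): lo,hi=np.percentile(p,[2,98],axis=0); print(c,'collar',len(p),np.round((lo+hi)/2,4),np.round(hi-lo,3))
avg({'cB':('collar_a_mid',[.426,-.131,.01]),'cA':('collar_a_mid',[.619,.151,.085])},4)
plan(.426,-.1315,.1,-5)
E
```

```text
time_s: 52.3
position: [0.4935, 0.1139, 0.1664]
tool_rot: [[0.088, 0.996, -0.002], [0.996, -0.088, -0.0], [-0.0, -0.002, -1.0]]
ft_force: [0.2, 0.0, 0.5]
grip_width: 0.064
gripper_force: 0.0
side collar 90 [ 0.4271 -0.13    0.0123] [0.03  0.033 0.021]
side collar 128 [0.6174 0.1538 0.0874] [0.031 0.031 0.019]
top collar 60 [ 0.425  -0.134   0.0138] [0.032 0.032 0.026]
top collar 120 [0.6155 0.1359 0.0823] [0.056 0.062 0.035]
side cB 1 [ 0.4286 -0.1335  0.0053] sd [0. 0. 0.]
side cA 4 [0.6233 0.1508 0.0846] sd [0.0015 0.0013 0.0021]
top cA 4 [0.6202 0.152  0.0838] sd [0.0009 0.0017 0.001 ]
t 53.6 pos [0.4953 0.1142 0.1669] ang -5.05 w 0.0641 gf 0.0 turn z -0.01 shift [-6.269 -1.192  1.673]
```

```bash
python3 -m pendant '[[[-0.9,-0.17,0],[0,0,0]],[[-0.9,-0.17,0.2],[0,0,0]],[[-0.9,-0.17,0.3],[0,0,0]],[[-0.9,-0.17,0.3],[0,0,0]],[[-0.9,-0.17,0.3],[0,0,0]],[[-0.9,-0.17,0.3],[0,0,0]],[[-0.88,-0.17,0.27],[0,0,0]],[[0,0,0],[0,0,0]]]' 0.75 && python3 -m pendant '[[[0,0,0],[0,0,0]]]' && python3 h.py .426 -.132 .004 -5
```

```text
time_s: 54.6
position: [0.4253, -0.1335, 0.0996]
tool_rot: [[0.091, 0.996, -0.001], [0.996, -0.091, 0.0], [0.0, -0.001, -1.0]]
ft_force: [1.7, -0.1, 0.4]
grip_width: 0.0639
gripper_force: 0.0
time_s: 54.72
position: [0.4259, -0.1316, 0.1003]
tool_rot: [[0.088, 0.996, 0.0], [0.996, -0.088, 0.0], [0.0, 0.0, -1.0]]
ft_force: [-0.6, 0.7, 0.5]
grip_width: 0.0637
gripper_force: 0.0
t 54.73 pos [ 0.4259 -0.1316  0.1003] ang -5.06 w 0.0637 gf 0.0 turn z -0.01 shift [-1.000e-02  2.000e-03  2.407e+00]
```

```bash
python3 -m pendant '[[[-0.01,0,0.7],[0,0,0]],[[0,0,0.7],[0,0,0]],[[0,0,0.6],[0,0,0]],[[0,0,0.3],[0,0,0]],[[0,0,0.1],[0,0,0]],[[0,0,0],[0,0,0]]]' && python3 -m pendant '[[[0,0,0],[0,0,0]],[[0,0,0],[0,0,0]],[[0,0,0],[0,0,0]],[[0,0,0],[0,0,0]],[[0,0,0],[0,0,0]]]' 0 50 && python3 -m pendant '[[[0,0,-0.3],[0,0,0]],[[0,0,-0.6],[0,0,0]],[[0,0,-0.7],[0,0,0]],[[0,0,-0.8],[0,0,0]],[[0,0,-0.8],[0,0,0]],[[0,0,-0.3],[0,0,0]],[[0,0,0],[0,0,0]]]' && python3 h.py .5967 -.1036 .143 -5.1
```

```text
time_s: 55.48
position: [0.4261, -0.1322, 0.0045]
tool_rot: [[0.088, 0.996, 0.001], [0.996, -0.088, -0.0], [-0.0, 0.001, -1.0]]
ft_force: [0.2, -0.1, 0.3]
grip_width: 0.0637
gripper_force: 0.0
time_s: 56.1
position: [0.4261, -0.1324, 0.005]
tool_rot: [[0.088, 0.996, 0.001], [0.996, -0.088, -0.001], [-0.001, 0.001, -1.0]]
ft_force: [-1.1, 0.4, 8.7]
grip_width: 0.0338
gripper_force: 49.1
time_s: 56.98
position: [0.4258, -0.1323, 0.1444]
tool_rot: [[0.088, 0.996, 0.001], [0.996, -0.088, -0.001], [-0.0, 0.001, -1.0]]
ft_force: [-0.6, -0.9, -0.5]
grip_width: 0.0333
gripper_force: 50.2
t 56.98 pos [ 0.4258 -0.1323  0.1444] ang -5.05 w 0.0333 gf 50.2 turn z 0.01 shift [1.094 4.192 0.038]
```

```bash
python3 -m pendant '[[[0.18,0.7,0],[0,0,0]],[[0.18,0.7,0],[0,0,0]],[[0.18,0.7,0],[0,0,0]],[[0.18,0.7,0],[0,0,0]],[[0.18,0.7,0],[0,0,0]],[[0.19,0.7,0],[0,0,0]],[[0,0,0],[0,0,0]],[[0,0,0],[0,0,0]]]' && python3 - <<'E'
from avg import *
avg({'c':('collar_a_mid',[.597,-.104,.148]),'pR':('pin_right',[.597,-.105,.11])},5)
im=shot('side','side8'); m,W=cmask(im,'brass',xy=(.55,.65,-.15,-.05),minz=.1,maxz=.2); p=W[m]
lo,hi=np.percentile(p,[2,98],axis=0); print('collar',len(p),np.round((lo+hi)/2,4),np.round(hi-lo,3))
cv2.imwrite('pics/s8c.png',cv2.resize(im['img'][130:260,180:320],None,fx=4,fy=4,interpolation=cv2.INTER_CUBIC))
plan(.5967,-.1036,.08,-5.1)
E
```

```text
time_s: 57.98
position: [0.596, -0.1035, 0.1428]
tool_rot: [[0.088, 0.996, -0.003], [0.996, -0.088, 0.001], [0.001, -0.003, -1.0]]
ft_force: [0.2, 0.0, -0.6]
grip_width: 0.0334
gripper_force: 50.2
side c 1 [ 0.5996 -0.1025  0.1423] sd [0. 0. 0.]
side pR 5 [ 0.5973 -0.1049  0.1101] sd [0.0013 0.0019 0.0026]
top pR 5 [ 0.5974 -0.1057  0.1094] sd [0.0018 0.0011 0.0011]
collar 94 [ 0.5973 -0.0986  0.1509] [0.029 0.031 0.021]
t 59.52 pos [ 0.597  -0.1037  0.1441] ang -5.05 w 0.0333 gf 50.2 turn z 0.01 shift [ 1.000e-03 -7.000e-03  1.603e+00]
```

View pics/s8c.png

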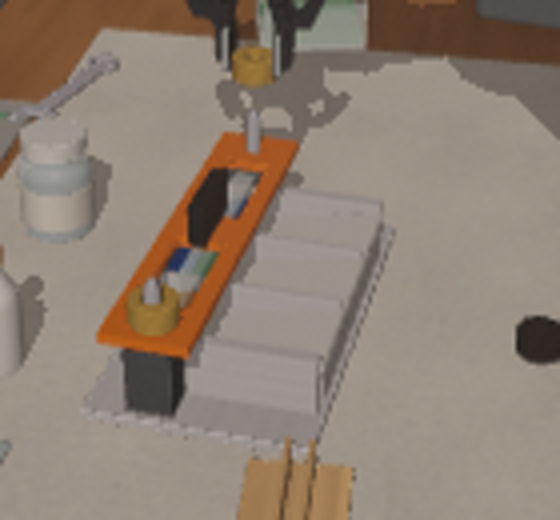

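Collar A is seated at crop (152,307). Collar B hangs above the right pin at (253,65) and may be about 1–2 mm too far in +y, so I'll shift it slightly and lower it.

```bash
python3 -m pendant '[[[-0.04,0,0.4],[0,0,0]],[[0,0,0.3],[0,0,0]],[[0,0,0.1],[0,0,0]],[[0,0,0.1],[0,0,0]],[[0,0,0.1],[0,0,0]],[[0,0,0.1],[0,0,0]],[[0,0,0],[0,0,0]]]' && python3 h.py .5967 -.1036 .08 -5.1
```

```text
time_s: 60.4
position: [0.5967, -0.1052, 0.0999]
tool_rot: [[0.088, 0.996, -0.0], [0.996, -0.088, 0.0], [0.0, -0.0, -1.0]]
ft_force: [0.6, 0.3, -0.8]
grip_width: 0.0332
gripper_force: 50.2
t 60.4 pos [ 0.5967 -0.1052  0.0999] ang -5.05 w 0.0332 gf 50.2 turn z 0.01 shift [ 0.04  -0.004  0.498]
```

```bash
python3 -m pendant '[[[0,0,0.15],[0,0,0]],[[0,0,0.15],[0,0,0]],[[0,0,0.1],[0,0,0]],[[0,0,0.06],[0,0,0]],[[0,0,0.03],[0,0,0]],[[0,0,0.02],[0,0,0]],[[0,0,0],[0,0,0]]]'
```

```text
time_s: 61.28
position: [0.5969, -0.1052, 0.0801]
tool_rot: [[0.088, 0.996, 0.0], [0.996, -0.088, -0.0], [-0.0, 0.0, -1.0]]
ft_force: [-1.1, 1.1, 2.9]
grip_width: 0.0331
gripper_force: 50.5
```

Contact at the expected height. I'll release, lift and move away.

```bash
python3 -m pendant '[[[0,0,0],[0,0,0]],[[0,0,0],[0,0,0]],[[0,0,0],[0,0,0]],[[0,0,-0.2],[0,0,0]],[[0,0,-0.6],[0,0,0]],[[0,0,-0.7],[0,0,0]],[[0,0,-0.7],[0,0,0]],[[0,0,0],[0,0,0]]]' 0.6 && python3 -m pendant '[[[-0.6,-0.8,0],[0,0,0]],[[-0.6,-0.8,0],[0,0,0]],[[-0.6,-0.8,0],[0,0,0]],[[-0.6,-0.8,0],[0,0,0]],[[-0.6,-0.5,0],[0,0,0]],[[0,0,0],[0,0,0]]]' && python3 - <<'E'
from avg import *
avg({'cA':('collar_a_mid',[.619,.151,.085]),'cB':('collar_a_mid',[.597,-.104,.085]),'a':('rod_amber_center',[.6136,.093,.032]),'g':('rod_green_center',[.607,.023,.032]),'b':('rod_blue_center',[.601,-.046,.032])},4)
im=shot('side','side9')
for b in((.56,.68,.1,.2),(.55,.65,-.15,-.05)):
    m,W=cmask(im,'brass',xy=b,minz=.05); p=W[m]; print(np.round(np.percentile(p,[2,98],axis=0),4).tolist())
t=get_image('top')
a=cv2.resize(im['img'][130:260,180:320],None,fx=3.5,fy=3.5,interpolation=cv2.INTER_CUBIC)[:,:];b=cv2.resize(t['img'][160:230,200:300],(300,210),interpolation=cv2.INTER_CUBIC)
o=np.zeros((455,790,3),np.uint8);o[:,:490]=a;o[:210,490:]=b;cv2.imwrite('pics/end.png',o)
E
```

```text
time_s: 62.28
position: [0.5977, -0.1055, 0.1702]
tool_rot: [[0.088, 0.996, 0.005], [0.996, -0.088, -0.002], [-0.001, 0.005, -1.0]]
ft_force: [0.1, -0.8, -0.8]
grip_width: 0.0514
gripper_force: 0.0
time_s: 63.02
position: [0.4376, -0.2125, 0.1671]
tool_rot: [[0.091, 0.996, -0.001], [0.996, -0.091, 0.001], [0.001, -0.001, -1.0]]
ft_force: [0.1, -0.7, 0.5]
grip_width: 0.0512
gripper_force: 0.0
side cA 4 [0.6218 0.152  0.0839] sd [0.0018 0.0019 0.0015]
top cA 4 [0.6178 0.1517 0.0831] sd [0.0004 0.0007 0.0006]
top cB 2 [ 0.593  -0.1062  0.0744] sd [0.0015 0.0013 0.0001]
top a 4 [0.613  0.0924 0.0344] sd [0.0011 0.0021 0.0002]
top b 4 [ 0.5998 -0.0477  0.0343] sd [0.0011 0.0009 0.0007]
[[0.6019, 0.1381, 0.0782], [0.6336, 0.1692, 0.0968]]
[[0.5801, -0.1167, 0.078], [0.6127, -0.0856, 0.0974]]
```

View pics/end.png

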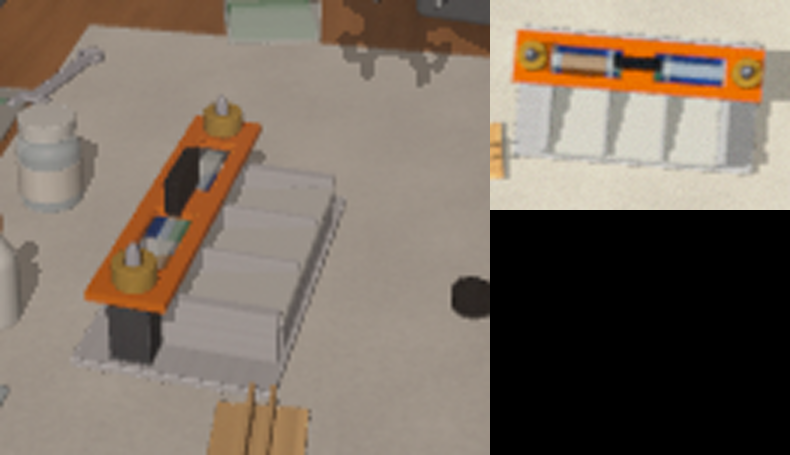

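Both collars sit on the template over the pins, at (134,270) and (222,118), both spanning z 78–97 mm. The rods are in the vee. Handing in.

```bash
python3 -c "from rig import *; print(close_job())"
```

```text
the job is handed in; nothing more can be done
None
```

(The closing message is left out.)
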